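# Blow out and gauge a sprung plate clamp

## Task

Get the plate clamp's gap checked: pick up the dust blower, aim its red nozzle at the upper part of the gap between the two plates from close by (nozzle tip clear of the plates but within 10 cm of the gap) and hold it still there for a good second, then set it back down upright on the desk. Next draw the taper gauge out of its stand, and slide its blade straight down between the two plates until it drags snugly, with the plates' upper edges level with the green band on the blade. Do not force it on down to the guard, leave the small things around undisturbed, and finish with the gauge still gripped and held at that depth.

Things in the scene. Friction and masses are not known exactly. Their poses are not given: they have to be found in the camera images.
- clamp: Plate clamp fixed to the desk: grey base 64 x 104 x 12 mm, two upright aluminium plates (40 mm long in x, facing across y, upper edges 76 mm up). Origin: centre of underside. The gap runs along x (away from the robot), 4 mm wide, open down to 21 mm above the desk; blue V lips on top, mouth 18 mm. The plates float together on weak springs along y (5 mm, 0.25 N/mm), centring on the blade.
- gap_mouth (a point): Centre of the gap at its throat, where the V mouth meets the parallel gap: 64 mm above the desk, 12 mm below the plates' upper edges, on the clamp's vertical axis. Axes as the clamp's.
- head_float (a joint): Sideways float of the pair of plates along the clamp's y, m: 0 at rest, -0.005 to 0.005.
- sprung_plate: The plate on the clamp's +y side, with two coil springs behind it. Origin: as the clamp's, moving with the plate.
- jaw_slide (a joint): How far the sprung plate has been pushed open, m: 0 = gap at its 4 mm, grows as a blade forces it toward +y; stop at 0.009. The spring presses with 1.5 N plus 1.2 N per mm. The gauge drags snugly at about 0.0015 to 0.004; with the upper edges in the middle of the green band it reads about 0.0027.
- gauge: Taper gauge, 60 g, upright in its stand. Steel blade 64 mm long, 20 mm wide (x); thickness (y) 3 mm at the tip, 1 mm more per 8 mm. Green band 37 to 47 mm above the tip. Guard 32 x 30 x 4 mm at 64 to 68 mm, orange handle 20 x 20 mm at 68 to 114 mm above the tip. Origin: tip; z up. Half turns alike. Touches both plates from 8 mm below the throat; pushing it to snug takes 4 to 8 N.
- gauge_tip (a point): Middle of the blade's tip (the gauge's origin).
- gauge_handle (a point): Middle of the orange handle, 91 mm above the tip: the place to grip it.
- gauge_stand: Grey stand block fixed to the desk, 60 x 52 mm on a black foot 74 x 66 mm, 70 mm high, with an upright slot of about 24 x 13 mm (long side along its x) in which the gauge's blade hangs, the guard resting on top, the tip 6 mm above the desk. Origin: centre of its underside.
- blower: Black rubber dust blower lying on the desk, 70 g: bulb about 55 mm across with a red nozzle pointing to its -y axis. Origin on the desk under its middle; z up. The bulb's middle is at y = +26 mm, z = 27 mm; under fingers closing along its x the bulb gives way to 32 mm. It rests stably and does not roll.
- nozzle (a point): Tip of the red nozzle, at y = -52 mm and 27.5 mm above the blower's underside. Axes as the blower's: the nozzle blows along -y.
- vial: Small amber vial with white cap, 28 x 27 x 50 mm, a bystander. Origin: centre of its underside.
- petri_dish: Petri dish with lid, 60 mm across, 14 mm high, a bystander. Origin: centre of its underside.
- glass_box: Small white box with teal lid, 33 x 33 x 17 mm, a bystander. Origin: centre of its underside.
Things that resemble listed ones, but are neither listed nor needed, are in the scene too. Leave any turquoise look-alike of the blower alone.

How it is judged (in metres and radians):
On the way, in this order (a step that is already met when the one before it is completed fails the run):
1. the blower is held up with its nozzle 20 to 120 mm from the middle of the gap and aimed at its throat within 25 mm, still for 0.6 s (x of gap_mouth in the frame of nozzle between -0.025 and 0.025 m and z of gap_mouth in the frame of nozzle between -0.025 and 0.025 m and y of gap_mouth in the frame of nozzle between -0.12 and -0.02 m and contact force between the fingers and blower above 1 N and height (world z) of nozzle above 0.04 m and linear speed of blower below 0.02 m/s), for 0.6 s.
2. the blower stands on the desk again, released (height (world z) of blower below 0.008 m and angle between blower's own z axis and vertical below 0.2 rad and contact force between the fingers and blower below 0.1 N and linear speed of blower below 0.03 m/s), for 0.2 s.
3. the gauge has been lifted clear of its stand, upright in the gripper (height (world z) of gauge_tip above 0.075 m and contact force between the fingers and gauge above 3 N and angle between gauge's own z axis and vertical below 0.3 rad), for 0.1 s.
At the end, for the whole second after the job is handed in: Gauge gripped, still, upright (0.15 rad), in line with the gap (0.2 rad), pinched by the sprung plate (over 1 N), plates floated under 4 mm, tip within 12 mm of mid-gap and 22 to 48 mm above the desk, sprung plate pushed open 1.4 to 4.1 mm; blower upright on the desk, released, at rest (all of step 2 and value of joint jaw_slide between 0.0014 and 0.0041 m and value of joint head_float between -0.004 and 0.004 m and contact force between gauge and sprung_plate above 1 N and contact force between the fingers and gauge above 3 N and x of gauge_tip in the frame of clamp between -0.012 and 0.012 m and y of gauge_tip in the frame of clamp between -0.01 and 0.01 m and z of gauge_tip in the frame of clamp between 0.022 and 0.048 m and angle between the x axis of gauge and the x axis of clamp, either way round below 0.2 rad and angle between gauge's own z axis and vertical below 0.15 rad and linear speed of gauge below 0.02 m/s); the arm keeps its last pose, push and grip.
It fails at once if the blade is forced until the sprung plate opens by more than 5 mm (value of joint jaw_slide above 0.005 m).
It fails at once if the gauge is pressed against the clamp with more than 40 N (contact force between gauge and clamp above 40 N).
It fails at once if the vial is shifted by more than 30 mm or tipped over (distance of vial from where it was at the start of the episode above 0.03 m or angle between vial's own z axis and vertical above 0.5 rad).
It fails at once if the petri dish is shifted by more than 30 mm or tipped over (distance of petri_dish from where it was at the start of the episode above 0.03 m or angle between petri_dish's own z axis and vertical above 0.5 rad).
It fails at once if the small box is shifted by more than 30 mm or tipped over (distance of glass_box from where it was at the start of the episode above 0.03 m or angle between glass_box's own z axis and vertical above 0.5 rad).
It also fails if it takes over 72 s, if anything falls off the work surface, if the arm or the gripper's body presses on something with over 40 N, if the wrist force passes 120 N, or if a joint passes its speed limit or range.

## Robot

A 6-joint arm with a two-finger parallel gripper is mounted at the origin on a cart in front of the work surface, level with it; the furniture and walls round the work are solid. World frame = base frame: x ahead of the robot, y to its left, z up, the work surface at z = 0. Lengths are in mm, angles in rad, forces in N, time in s.
With the tool pointing down it reaches from about 425 to 950 mm from the base axis. Payload 3.5 kg.
Tool frame: the origin (TCP) lies at the very end of the fingers, on their centre line; the grasp point (between the pads) lies manip.grip_depth behind it (manip.grip_depth is the distance from the TCP to the grasp point, in mm); z points along the fingers, y is the line along which they close (so a half turn about z gives the same grasp; the last joint's range is limited). The gripper opens to 85 mm and grips with 20 to 120 N. Pads are 22 mm wide; open, the fingers measure 114 mm over their backs; the gripper's body (76 mm by 85 mm) begins 54 mm behind the grasp point. The pads swing forward as they close: fully open they stand 13 mm farther back than shut.
Start: joints at [1.12, 0.286, 1.577, -0, 1.279, -0.15], TCP at [199.955, 644.689, 200.625] pointing down, gripper open.
Joint ranges: [-2.77, 2.77], [-0.9, 2.22], [0.21, 2.48], [-1.53, 4.67], [0.24, 2.81], [-2.84, 2.84]. Speed limits (rad/s): [2.79, 2.79, 3.14, 3.14, 3.14, 3.14].

## Interface

Orientations are given as a 3x3 rotation matrix whose columns are the frame's x, y, z axes.
In Python, from cell import monitor, viewer, manip gives the robot as it stands. The module is installed in compiled form; this text tells all that it offers.
- The arm moves only by the tool move_arm, never from a script. Its argument "motion" is a list of rows, each a list of 7 numbers: the closure, from 0 (fully open) to 1 (shut), then the shift along the tool's x, y, z in cm, then the turn, a rotation vector about the tool's x, y, z in degrees. A call has 1 to 12 rows; each row shifts and turns the commanded pose from where the row before left it, along the tool's axes as they then stand; what a row does not reach is not made up. A row lasts 1/8 s, in which the tool goes at most 62.5 mm and 10.7 degrees, less where a joint would pass 70% of its speed; a pose out of reach is approached as far as the arm can. A call is refused whole if a number of a shift passes 6.25 or a number of a turn 10.7, either way. A call with a gripper value outside its range is refused whole. The fingers move at their own pace and stop on an object; the grip force is fixed at half the most. Time passes only in rows, so rows that do not move let the fingers close. It gives the time, the measured TCP pose, the force, the opening and the grip force at its end, in the units of the state.
- monitor.sense(): the state, without advancing time (a new reading comes with each control period).
- viewer.capture(name): name is "side" or "top" or "wrist"; returns a dict with "color" (420x560x3 uint8, red, green, blue), "fx", "fy", "cx", "cy" (pixels), "R" (3x3) and "t" (3): a world point X has camera coordinates R X + t. Camera axes: x right, y down, z forward; pixel columns grow to the right and rows downward; lengths in mm; the calibration is good to about 2 mm. A picture is of the moment at which its call begins. There is no depth.
- manip.job_done(): hands the job in; it is judged then, once.
Trained networks look in the newest picture that a camera, given by its name, has taken for a name from the list of things; names that differ only in an ending like _2 or _b are one class to them, and where a whole thing is asked for, a point or a joint stands for the part that bears it (a point fixed in the world has none). Each returns a list of dicts, best first, with "p" (0 to 1); they miss things now and then, are a little off and sometimes report something else, mostly with a low value. They report only what shows in the picture. A call takes as long as a camera call. They do not tell look-alikes from the thing itself.
- viewer.look_for(camera, query): "centre" ([column, row] in pixels, amid what is visible of it).
- viewer.masks_of(camera, query): "pixels" (420x560 bool, what is visible of it) and "centre" ([column, row] in pixels, amid what is visible of it).
The state is a dict: "t": time; "joint_positions": joint angles; "joint_vel": joint speeds; "joint_torque": joint torques, N m; "tcp_pos": TCP position; "eef_rot": TCP orientation; "contact_force": force on the tool from outside, world axes, zero at the start; "torque": the same for the moment, N m; "finger_gap": opening from 0.0 (shut) to 1.0 (fully open); "grasp_force": force on a finger pad.
Only numpy, scipy, OpenCV 4.12 (cv2) and the standard library are available. Lean on these libraries where they do the work, as an engineer would, in place of code of your own. Each camera call takes 0.05 s, during which the arm holds its last target. There are 200 camera calls.

## Working session

There is one attempt and no reset: what is moved stays moved. The work goes in short steps, Python scripts to look and compute and a tool call to move; the robot and the scene stay as the last step left them, time stands still between calls to the robot, and variables do not carry over. Pictures are saved under pics/ and viewed, at most 10 in all, crops included, and the job is handed in when it is done.

Besides the shell and the picture viewer there is one more tool, called after ">>>" in YAML: its name, and indented under it one key for each argument. move_arm: Moves the arm, as the interface text tells. Its arguments: {"type":"object","properties":{"motion":{"type":"array"}},"required":["motion"]}

```bash
mkdir -p pics
cat > h.py <<'E'
import numpy as np, cv2
from cell import monitor, viewer, manip
def cap(n,f=None):
    c=viewer.capture(n)
    if f: cv2.imwrite('pics/'+f,c['color'][:,:,::-1])
    return c
def ray(c,p):
    R=np.array(c['R']);t=np.array(c['t'])
    d=R.T@np.array([(p[0]-c['cx'])/c['fx'],(p[1]-c['cy'])/c['fy'],1]);return -R.T@t,d
def onz(c,p,z):
    o,d=ray(c,p);return o+d*(z-o[2])/d[2]
def proj(c,X):
    q=np.array(c['R'])@np.array(X)+np.array(c['t']);return np.array([c['fx']*q[0]/q[2]+c['cx'],c['fy']*q[1]/q[2]+c['cy']])
E
python3 - <<'E'
from h import *
np.set_printoptions(precision=1,suppress=True)
s=monitor.sense();print(s['eef_rot'],manip.grip_depth,s['finger_gap'])
for n in['top','side']:
    c=cap(n,n+'1.png');print(n,-np.array(c['R']).T@c['t'])
    for q in['clamp','gauge','gauge_stand','blower','nozzle','gap_mouth','gauge_handle','vial','petri_dish','glass_box']:
        for d in viewer.look_for(n,q)[:3]:
            print(q,round(d['p'],2),np.array(d['centre']),onz(c,d['centre'],25))
a=cv2.imread('pics/top1.png');b=cv2.imread('pics/side1.png')
E
```

```text
[[-1.   0.3 -0. ]
 [ 0.3  1.  -0. ]
 [ 0.  -0.  -1. ]] 18.700000000000003 0.9986079662584997
top [ 463.7  130.5 1055. ]
clamp 0.95 [270.2 178.4] [636.2 123.1  25. ]
clamp 0.24 [175.7 177. ] [644.  342.8  25. ]
gauge 0.77 [368.1 231.6] [ 506.6 -101.2   25. ]
gauge_stand 0.81 [354.7 236.6] [495.7 -69.5  25. ]
blower 0.9 [275.3 117. ] [783.3 107.6  25. ]
blower 0.8 [205.9 264.9] [439.4 274.4  25. ]
nozzle 0.86 [206.4 263.8] [441.8 273.2  25. ]
nozzle 0.74 [277.4 117.9] [781.1 102.7  25. ]
gap_mouth 0.64 [272.4 178.5] [635.8 117.9  25. ]
gauge_handle 0.75 [366.5 229.6] [511.3 -97.7  25. ]
petri_dish 0.85 [176.4 177. ] [644.  341.2  25. ]
petri_dish 0.64 [205.2 264.9] [439.4 275.9  25. ]
glass_box 0.53 [285.4 276.1] [409.4  93.4  25. ]
side [ 196.5 -545.4  802.8]
clamp 0.79 [298.5 232.5] [632.4 118.   25. ]
gauge 0.9 [298.5 308.8] [526.8 -48.3  25. ]
gauge_stand 0.73 [298.5 331.8] [500.2 -90.2  25. ]
blower 0.58 [187.6 219.3] [450.4 276.1  25. ]
nozzle 0.78 [358.5 208.1] [785.3 114.2  25. ]
nozzle 0.57 [183.2 220.7] [440.5 276.9  25. ]
gap_mouth 0.77 [297.9 234.5] [628.1 113.7  25. ]
gauge_handle 0.88 [302.6 308.3] [533.7 -51.2  25. ]
vial 0.74 [300.6 310.7] [527.8 -53.9  25. ]
vial 0.72 [349.1 258.8] [678.1   3.4  25. ]
petri_dish 0.64 [256.9 177.9] [647. 323.  25.]
glass_box 0.75 [205.8 290.7] [400.7  76.8  25. ]
glass_box 0.48 [185.4 220.9] [444.3 273.9  25. ]
```

View pics/top1.png

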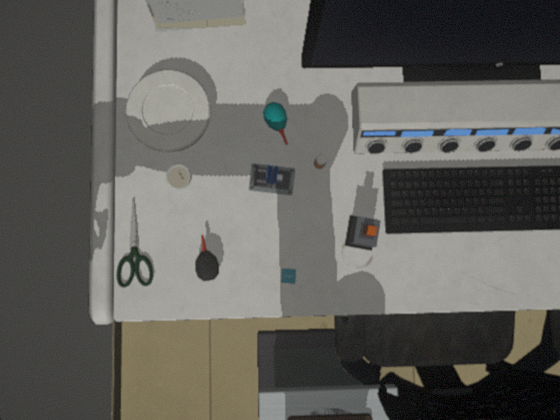

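View pics/side1.png

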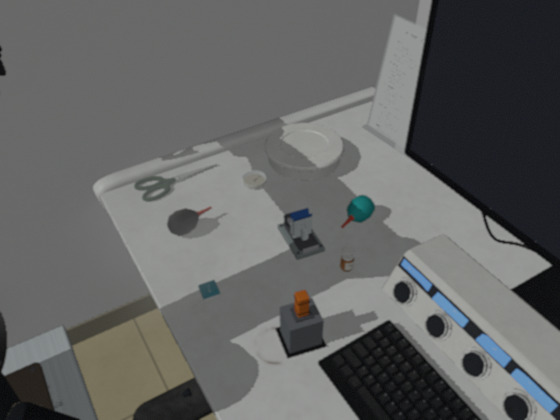

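The top view shows the black blower at about (206,265) with its red nozzle up at (203,238), and its turquoise look-alike at (275,117). The clamp is at (271,179) and the gauge in its stand at (365,232). The vial is at (320,162), the dish at (179,176) and the small box at (288,275). The side view agrees.

Run:
```python
from h import *
np.set_printoptions(precision=3,suppress=True)
c=cap('top');im=c['color'];hsv=cv2.cvtColor(im,cv2.COLOR_RGB2HSV)
print(c['fx'])
def ax(m,z,n):
    r=cv2.minAreaRect(np.argwhere(m)[:,::-1].astype(np.float32))
    b=cv2.boxPoints(r);w=np.array([onz(c,p,z)[:2] for p in b]);e=w[1]-w[0],w[2]-w[1]
    print(n,m.sum(),w.mean(0),[(np.linalg.norm(v).round(1),np.degrees(np.arctan2(v[1],v[0])).round(1)) for v in e])
for q,z in[('clamp',12),('gauge_stand',35),('blower',27),('gauge',120)]:
    for d in viewer.masks_of('top',q)[:2]: ax(d['pixels'],z,q+' %.2f'%d['p'])
red=((hsv[...,0]<8)|(hsv[...,0]>172))&(hsv[...,1]>120)&(hsv[...,2]>60)
m=red.copy();m[:]=0;m[225:262,190:220]=red[225:262,190:220]; ax(m,27,'nozzle')
P=np.argwhere(m)[:,::-1];print(onz(c,P[P[:,1].argmin()],27.5))
g=cv2.cvtColor(im,cv2.COLOR_RGB2GRAY);m2=np.zeros_like(red);m2[248:290,190:225]=g[248:290,190:225]<60;ax(m2,27,'bulb')
m3=np.zeros_like(red);o=(hsv[...,0]<14)&(hsv[...,1]>150);m3[215:250,350:390]=o[215:250,350:390];ax(m3,120,'handle')
w=cap('wrist');print(-np.array(w['R']).T@w['t'],w['R'])
s=monitor.sense();print(s['eef_rot'])
```

```text
445.7848850172404
clamp 0.62 1114 [637.868 120.049] [(np.float64(63.9), np.float64(-8.1)), (np.float64(103.1), np.float64(-98.4))]
gauge_stand 0.70 751 [503.767 -85.043] [(np.float64(74.6), np.float64(-12.6)), (np.float64(74.3), np.float64(-101.6))]
blower 0.78 595 [770.836 109.846] [(np.float64(54.7), np.float64(-91.0)), (np.float64(97.1), np.float64(178.5))]
blower 0.76 657 [455.25  272.573] [(np.float64(52.6), np.float64(-91.4)), (np.float64(99.8), np.float64(179.4))]
gauge 0.63 234 [504.913 -78.991] [(np.float64(31.6), np.float64(-12.0)), (np.float64(35.8), np.float64(-100.8))]
nozzle 34 [488.397 280.357] [(np.float64(5.6), np.float64(-81.9)), (np.float64(34.3), np.float64(-171.0))]
[505.368 282.416  27.5  ]
bulb 514 [439.827 273.273] [(np.float64(50.1), np.float64(-72.9)), (np.float64(65.5), np.float64(-162.2))]
handle 92 [504.99  -86.103] [(np.float64(20.8), np.float64(-13.9)), (np.float64(19.5), np.float64(-102.6))]
[132.776 664.648 373.792] [[ 0.296  0.955 -0.001]
 [ 0.918 -0.284  0.276]
 [ 0.264 -0.082 -0.961]]
[[-0.955  0.296 -0.   ]
 [ 0.296  0.955 -0.   ]
 [ 0.    -0.    -1.   ]]
```

>>> move_arm:
  motion:
    - [0,-3.3,-2.9,0,0,0,0]
    - [0,-3.3,-2.9,0,0,0,0]
    - [0,-3.3,-2.9,0,0,0,0]
    - [0,-3.3,-2.9,0,0,0,0]
    - [0,-3.3,-2.9,0,0,0,0]
    - [0,-3.3,-2.9,0,0,0,0]
    - [0,-3.3,-2.9,0,0,0,0]
    - [0,-3.3,-2.9,0,0,0,0]
    - [0,-3.3,-2.9,0,0,0,0]
    - [0,-3.3,-2.9,0,0,0,0]
    - [0,0,0,0,0,0,-10.5]
    - [0,0,0,0,0,0,-10.5]

```text
t: 2.9
tcp_pos: [429.7, 269.2, 200.8]
eef_rot: [[-0.998, -0.07, 0.0], [-0.07, 0.998, 0.0], [-0.0, 0.0, -1.0]]
contact_force: [-0.1, -0.3, 0.6]
finger_gap: 0.999
grasp_force: 0.0
```

>>> move_arm:
  motion:
    - [0,0,0,0,0,0,-5]
    - [0,0,0,0,0,0,0]

```text
t: 3.15
tcp_pos: [429.3, 269.9, 200.8]
eef_rot: [[-0.989, -0.151, 0.0], [-0.151, 0.989, 0.0], [-0.0, 0.0, -1.0]]
contact_force: [0.1, 0.5, 0.0]
finger_gap: 1.0
grasp_force: 0.0
```

```bash
cat > bl.py <<'E'
from h import *
np.set_printoptions(precision=3,suppress=True)
s=monitor.sense();print(s['t'],s['tcp_pos'],s['eef_rot'],s['contact_force'],s['finger_gap'],s['grasp_force'])
E
python3 - <<'E'
from bl import *
c=cap('wrist','w1.png');im=c['color'];hsv=cv2.cvtColor(im,cv2.COLOR_RGB2HSV)
for d in viewer.masks_of('wrist','blower')[:2]: print(d['p'],d['centre'],onz(c,d['centre'],27),d['pixels'].sum())
for d in viewer.look_for('wrist','nozzle')[:2]: print(d,onz(c,d['centre'],27))
red=(((hsv[...,0]<8)|(hsv[...,0]>172))&(hsv[...,1]>120)&(hsv[...,2]>60)).astype(np.uint8)
n,l,st,ce=cv2.connectedComponentsWithStats(red)
for i in range(1,n):
  if st[i,4]>60:
    P=np.argwhere(l==i)[:,::-1];W=np.array([onz(c,p,27.5)[:2] for p in P]);u=np.linalg.svd(W-W.mean(0),full_matrices=0)[2][0];k=(W-W.mean(0))@u
    print(st[i],W.mean(0),np.degrees(np.arctan2(u[1],u[0])),W[k.argmax()],W[k.argmin()])
E
```

```text
3.15 [429.259 269.893 200.781] [[-0.989 -0.151  0.   ]
 [-0.151  0.989  0.   ]
 [-0.     0.    -1.   ]] [0.081 0.52  0.018] 0.9997813777699269 0.0
0.85 [278.0, 194.7] [434.211 270.423  27.   ] 2447
0.58 [112.0, 409.7] [786.113  80.588  27.   ] 202
{'centre': [280.3, 198.2], 'p': 0.65} [437.926 273.71   27.   ]
{'centre': [116.9, 413.9], 'p': 0.63} [792.927  87.689  27.   ]
```

View pics/w1.png

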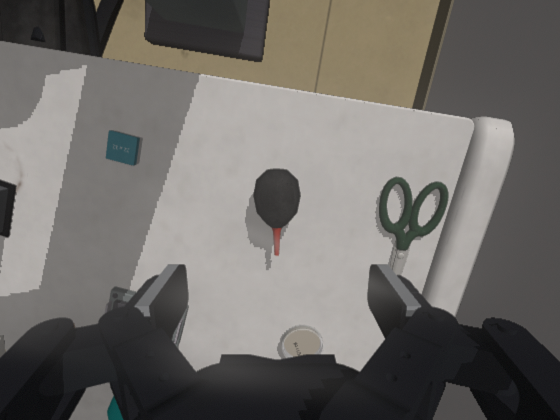

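The wrist view shows the black bulb at (277,196) and the red nozzle tip at (277,256). The nozzle is lined up with the tool's x axis.

Run:
```python
from bl import *
c=cap('wrist');d=viewer.masks_of('wrist','blower')[0]
for p in[(277,196),(277,190),(277,256),(277,228)]: print(p,onz(c,p,27))
P=np.argwhere(d['pixels']);print(P.min(0),P.max(0))
for p in [(277,P[:,0].min()),(P[:,1].min(),190),(P[:,1].max(),190)]: print(onz(c,p,27))
```

```text
3.3 [429.214 269.966 200.711] [[-0.988 -0.151  0.   ]
 [-0.151  0.988  0.   ]
 [-0.     0.    -1.   ]] [-0.007 -0.788 -0.016] 0.9953582620182235 0.0
(277, 196) [435.808 269.588  27.   ]
(277, 190) [428.787 268.513  27.   ]
(277, 256) [510.555 281.041  27.   ]
(277, 228) [474.608 275.533  27.   ]
[398 107] [419 123]
[728.175 314.383  27.   ]
[458.717  73.872  27.   ]
[455.899  92.2    27.   ]
```

>>> move_arm:
  motion:
    - [0,-0.4,-0.1,4,0,0,0]
    - [0,0,0,5,0,0,0]
    - [0,0,0,5,0,0,0]
    - [0,0,0,3,0,0,0]
    - [0,0,0,2.1,0,0,0]
    - [1,0,0,0,0,0,0]
    - [1,0,0,0,0,0,0]
    - [1,0,0,0,0,0,0]
    - [1,0,0,0,0,0,0]
    - [1,0,0,0,0,0,0]
    - [1,0,0,0,0,0,0]
    - [1,0,0,0,0,0,0]

```text
t: 4.9
tcp_pos: [434.9, 270.1, 11.4]
eef_rot: [[-0.988, -0.152, 0.003], [-0.152, 0.988, 0.001], [-0.003, 0.001, -1.0]]
contact_force: [0.5, -0.8, 7.1]
finger_gap: 0.351
grasp_force: 60.1
```

>>> move_arm:
  motion:
    - [1,0,0,-1.9,0,0,0]
    - [1,0,0,-2,0,0,0]
    - [1,-0.8,-2.7,0,0,0,0]
    - [1,-0.8,-2.8,0,0,0,0]
    - [1,-0.8,-2.8,0,0,0,4]
    - [1,-0.8,-2.7,0,0,0,4]
    - [1,-0.8,-2.7,0,0,0,4]
    - [1,0,0,0,0,0,4]
    - [1,0,0,0,0,0,0]
    - [1,0,0,0,0,0,0]

```text
t: 6.15
tcp_pos: [487.8, 138.3, 48.4]
eef_rot: [[-0.992, 0.125, -0.001], [0.125, 0.992, -0.0], [0.001, -0.0, -1.0]]
contact_force: [0.3, 0.4, -0.8]
finger_gap: 0.356
grasp_force: 59.6
```

Run:
```python
from bl import *
for n in['side','top']:
    c=cap(n,n+'2.png')
    print(proj(c,(638,120,64)))
    for q in['nozzle','gap_mouth','blower']:
        for d in viewer.look_for(n,q)[:2]: print(n,q,d,onz(c,d['centre'],64)[:2])
a=cv2.imread('pics/side2.png')[150:330,180:420];b=cv2.imread('pics/top2.png')[130:310,150:390]
cv2.imwrite('pics/c2.png',cv2.resize(np.vstack([a,b]),None,fx=1.66,fy=1.66,interpolation=2))
```

```text
6.15 [487.844 138.269  48.386] [[-0.992  0.125 -0.001]
 [ 0.125  0.992 -0.   ]
 [ 0.001 -0.    -1.   ]] [ 0.329  0.379 -0.778] 0.35579435303114315 59.56970751285553
[300.614 217.279]
side nozzle {'centre': [229.6, 240.9], 'p': 0.8} [483.066 134.868]
side nozzle {'centre': [253.6, 179.0], 'p': 0.62} [616.24  279.865]
side gap_mouth {'centre': [300.4, 233.4], 'p': 0.57} [612.372  80.67 ]
side blower {'centre': [361.1, 207.3], 'p': 0.86} [761.947  80.311]
side blower {'centre': [230.4, 241.4], 'p': 0.79} [483.782 132.832]
[271.603 174.7  ]
top nozzle {'centre': [275.2, 114.6], 'p': 0.73} [776.863 108.604]
top gap_mouth {'centre': [271.8, 176.9], 'p': 0.86} [632.978 119.671]
top blower {'centre': [274.4, 115.6], 'p': 0.64} [774.549 110.487]
```

View pics/c2.png

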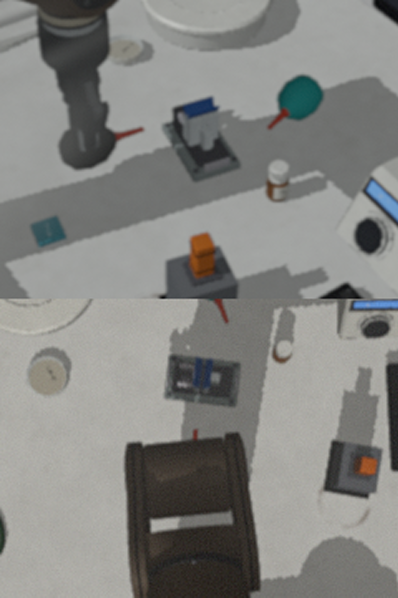

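The crop shows the nozzle tip pointing at the gap, at about (266,227) in the side view and (268,209) in the top view. I'll check these against the expected tip.

Run:
```python
from bl import *
for n in['side','top']:
    c=cap(n);print(proj(c,(565.2,128.5,64.5)))
```

```text
6.55 [488.237 138.219  48.653] [[-0.992  0.125  0.   ]
 [ 0.125  0.992  0.   ]
 [-0.     0.    -1.   ]] [-0.89   0.4   -0.236] 0.3579812242023265 59.57017242908478
[267.663 227.483]
[268.544 206.919]
```

>>> move_arm:
  motion:
    - [1,0,0,0,0,0,0]
    - [1,0,0,0,0,0,0]
    - [1,0,0,0,0,0,0]
    - [1,0,0,0,0,0,0]
    - [1,0,0,0,0,0,0]
    - [1,0,0,0,0,0,0]
    - [1,0,0,0,0,0,0]
    - [1,0,0,0,0,0,0]
    - [1,0,0,0,0,0,0]
    - [1,0,0,0,0,0,0]

```text
t: 7.9
tcp_pos: [488.3, 138.1, 48.6]
eef_rot: [[-0.992, 0.126, -0.0], [0.126, 0.992, -0.0], [0.0, -0.0, -1.0]]
contact_force: [0.2, 0.6, -0.7]
finger_gap: 0.351
grasp_force: 59.6
```

>>> move_arm:
  motion:
    - [1,0,0,1.2,0,0,0]
    - [1,0,0,1.2,0,0,0]
    - [1,0,0,0.8,0,0,0]
    - [1,0,0,0.5,0,0,0]
    - [1,0,0,0,0,0,0]
    - [0,0,0,0,0,0,0]
    - [0,0,0,0,0,0,0]
    - [0,0,0,0,0,0,0]
    - [0,0,0,0,0,0,0]
    - [0,0,0,0,0,0,0]
    - [0,0,0,0,0,0,0]
    - [0,0,0,0,0,0,0]

```text
t: 9.4
tcp_pos: [488.3, 138.1, 11.6]
eef_rot: [[-0.992, 0.126, 0.0], [0.126, 0.992, -0.0], [-0.0, -0.0, -1.0]]
contact_force: [-0.6, 0.2, -0.2]
finger_gap: 1.004
grasp_force: 0.0
```

>>> move_arm:
  motion:
    - [0,0,0,0,0,0,0]
    - [0,0,0,-2,0,0,0]
    - [0,0,0,-4,0,0,0]
    - [0,0,0,-6,0,0,0]
    - [0,0,0,-6,0,0,0]
    - [0,0,0,-6,0,0,0]
    - [0,0,0,0,0,0,0]

```text
t: 10.28
tcp_pos: [491.6, 138.4, 258.8]
eef_rot: [[-0.992, 0.126, 0.013], [0.126, 0.992, 0.001], [-0.013, 0.003, -1.0]]
contact_force: [0.4, 0.5, -0.2]
finger_gap: 0.998
grasp_force: 0.0
```

>>> move_arm:
  motion:
    - [0,-0.8,-4.4,0,0,0,0]
    - [0,-0.8,-4.4,0,0,0,0]
    - [0,-0.8,-4.4,0,0,0,0]
    - [0,-0.8,-4.4,0,0,0,0]
    - [0,-0.9,-4.4,0,0,0,5.3]
    - [0,0,0,2.5,0,0,0]
    - [0,0,0,2.5,0,0,0]
    - [0,0,0,0,0,0,0]

```text
t: 11.28
tcp_pos: [499.0, -84.7, 198.0]
eef_rot: [[-0.976, 0.217, -0.007], [0.217, 0.976, 0.003], [0.007, 0.001, -1.0]]
contact_force: [-0.0, -0.3, 1.2]
finger_gap: 1.001
grasp_force: 0.0
```

```bash
cat > ga.py <<'E'
from bl import *
def rect(c,m,z,n):
    r=cv2.minAreaRect(np.argwhere(m)[:,::-1].astype(np.float32))
    w=np.array([onz(c,p,z)[:2] for p in cv2.boxPoints(r)]);e=w[1]-w[0],w[2]-w[1]
    print(n,m.sum(),r[0],w.mean(0),[(np.linalg.norm(v).round(1),np.degrees(np.arctan2(v[1],v[0])).round(1)) for v in e])
E
python3 - <<'E'
from ga import *
c=cap('wrist','w3.png');im=c['color'];hsv=cv2.cvtColor(im,cv2.COLOR_RGB2HSV)
o=((hsv[...,0]<16)&(hsv[...,1]>150)&(hsv[...,2]>80)).astype(np.uint8)
n,l,st,_=cv2.connectedComponentsWithStats(o)
for i in range(1,n):
    if st[i,4]>150: rect(c,l==i,120,'orange')
for q,z in[('gauge',70),('gauge_stand',35)]:
    for d in viewer.masks_of('wrist',q)[:1]: rect(c,d['pixels'],z,q)
print(-np.array(c['R']).T@c['t'],proj(c,(505,-86,120)))
t=cap('top');d=[d['centre'] for d in viewer.look_for('top','blower')[:2]];print(d)
E
```

```text
11.275 [499.045 -84.724 198.016] [[-0.976  0.217 -0.007]
 [ 0.217  0.976  0.003]
 [ 0.007  0.001 -1.   ]] [-0.02  -0.285  1.165] 1.0014409101825008 0.0
orange 646 (273.0, 215.5) [500.313 -89.765] [(np.float64(18.6), np.float64(77.5)), (np.float64(27.7), np.float64(-12.2))]
gauge 1089 (274.0, 211.5) [510.169 -91.634] [(np.float64(30.2), np.float64(77.5)), (np.float64(41.4), np.float64(-11.9))]
gauge_stand 2722 (274.0, 199.5) [506.535 -91.183] [(np.float64(59.2), np.float64(77.5)), (np.float64(84.7), np.float64(-11.3))]
[431.564 -70.73  371.659] [278.461 219.915]
[[277.3, 117.3], [268.0, 239.8]]
```

View pics/w3.png

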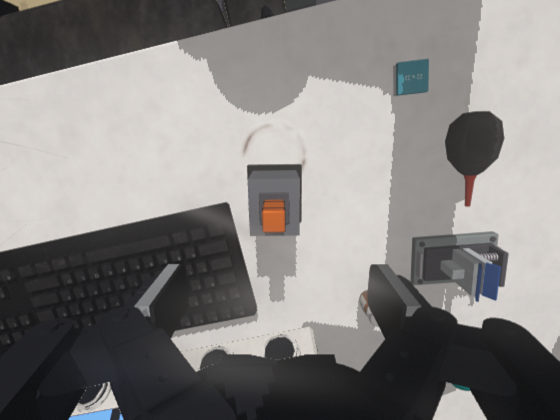

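The wrist view shows the orange handle's top at about (274,219), with the stand squared up to the tool. The blower stands by the clamp at (473,145).

>>> move_arm:
  motion:
    - [0,-0.7,-0.4,3,0,0,0]
    - [0,0,0,4,0,0,0]
    - [0,0,0,3,0,0,0]
    - [0,0,0,1.7,0,0,0]
    - [0,0,0,0,0,0,0]

```text
t: 12.15
tcp_pos: [506.9, -90.5, 84.1]
eef_rot: [[-0.976, 0.217, -0.001], [0.217, 0.976, 0.001], [0.002, 0.0, -1.0]]
contact_force: [0.4, -0.0, 0.3]
finger_gap: 1.001
grasp_force: 0.0
```

Run:
```python
from ga import *
c=cap('wrist','w4.png');im=c['color'];hsv=cv2.cvtColor(im,cv2.COLOR_RGB2HSV)
p=np.array(monitor.sense()['tcp_pos']);print(proj(c,p+[0,0,120-p[2]]),proj(c,p+[0,0,0]))
o=((hsv[...,0]<16)&(hsv[...,1]>150)&(hsv[...,2]>80)).astype(np.uint8)
n,l,st,_=cv2.connectedComponentsWithStats(o)
for i in range(1,n):
    if st[i,4]>150: rect(c,l==i,120,'orange')
```

```text
12.15 [506.863 -90.528  84.139] [[-0.976  0.217 -0.001]
 [ 0.217  0.976  0.001]
 [ 0.002  0.    -1.   ]] [ 0.401 -0.016  0.256] 1.0009424832910145 0.0
[278.835 275.783] [278.6   249.114]
orange 353 (279.0, 236.5) [487.556 -86.393] [(np.float64(15.2), np.float64(77.5)), (np.float64(6.6), np.float64(-11.6))]
orange 1316 (278.0, 266.5) [502.967 -90.29 ] [(np.float64(18.4), np.float64(77.5)), (np.float64(21.0), np.float64(-11.5))]
```

View pics/w4.png

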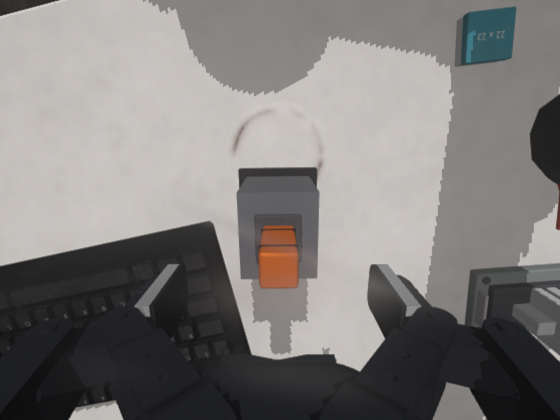

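The handle is centred sideways at column 278, and its top-face centre at row 267 puts it about 3 mm nearer the robot than the TCP. I'll shift by that and grip.

>>> move_arm:
  motion:
    - [0,0.3,0,0.3,0,0,0]
    - [0,0,0,0,0,0,0]
    - [1,0,0,0,0,0,0]
    - [1,0,0,0,0,0,0]
    - [1,0,0,0,0,0,0]
    - [1,0,0,0,0,0,0]
    - [1,0,0,0,0,0,0]
    - [1,0,0,0,0,0,0]
    - [1,0,0,0,0,0,0]

```text
t: 13.32
tcp_pos: [504.6, -90.2, 81.9]
eef_rot: [[-0.976, 0.217, 0.001], [0.217, 0.976, -0.0], [-0.001, 0.0, -1.0]]
contact_force: [0.7, 0.6, 3.4]
finger_gap: 0.207
grasp_force: 59.0
```

>>> move_arm:
  motion:
    - [1,0,0,-1,0,0,0]
    - [1,0,0,-2,0,0,0]
    - [1,0,0,-3,0,0,0]
    - [1,0,0,-3,0,0,0]
    - [1,0,0,-3,0,0,0]
    - [1,0,0,0,0,0,0]
    - [1,0,0,0,0,0,0]

```text
t: 14.2
tcp_pos: [503.4, -89.9, 200.2]
eef_rot: [[-0.976, 0.217, -0.002], [0.217, 0.976, 0.001], [0.002, 0.0, -1.0]]
contact_force: [-0.4, -0.2, -1.3]
finger_gap: 0.21
grasp_force: 58.7
```

>>> move_arm:
  motion:
    - [1,-1.4,3.9,0,0,0,0]
    - [1,-1.4,3.9,0,0,0,0]
    - [1,-1.4,3.9,0,0,0,0]
    - [1,-1.4,3.9,0,0,0,0]
    - [1,-1.4,3.9,0,0,0,0]
    - [1,-1.5,3.9,0,0,0,0]
    - [1,0,0,0,0,0,-4.3]
    - [1,0,0,0,0,0,0]
    - [1,0,0,0,0,0,0]

```text
t: 15.32
tcp_pos: [637.2, 119.5, 200.1]
eef_rot: [[-0.989, 0.145, -0.003], [0.145, 0.989, -0.0], [0.002, -0.001, -1.0]]
contact_force: [0.8, 0.4, -0.3]
finger_gap: 0.209
grasp_force: 58.9
```

Run:
```python
from ga import *
p=np.array(monitor.sense()['tcp_pos'])
ims=[]
for n in['wrist','side']:
    c=cap(n,n+'5.png');print(n,'gap pred',proj(c,(638,120,64)),proj(c,(638,120,76)),'tip',proj(c,p-[0,0,76]))
    for q in['gap_mouth','gauge_tip','clamp','sprung_plate']:
        for d in viewer.look_for(n,q)[:2]: print(q,d)
    k=proj(c,(638,120,90)).astype(int);x=np.clip(k[0]-80,0,400);y=np.clip(k[1]-110,0,200)
    print(x,y);ims.append(cv2.resize(c['color'][y:y+220,x:x+160,::-1],None,fx=2.5,fy=2.5,interpolation=cv2.INTER_CUBIC))
cv2.imwrite('pics/c5.png',np.hstack(ims))
```

```text
15.325 [637.214 119.467 200.072] [[-0.989  0.145 -0.003]
 [ 0.145  0.989 -0.   ]
 [ 0.002 -0.001 -1.   ]] [ 0.777  0.392 -0.313] 0.20915596078007126 58.868399262428284
wrist gap pred [279.023 198.461] [279.07  201.122] tip [278.547 213.367]
gap_mouth {'centre': [277.6, 186.0], 'p': 0.57}
gauge_tip {'centre': [278.3, 249.1], 'p': 0.87}
clamp {'centre': [275.5, 188.5], 'p': 0.93}
sprung_plate {'centre': [285.1, 188.1], 'p': 0.94}
199 94
side gap pred [300.614 217.279] [300.725 212.937] tip [300.994 195.165]
gap_mouth {'centre': [299.4, 232.2], 'p': 0.6}
gap_mouth {'centre': [299.0, 329.3], 'p': 0.35}
gauge_tip {'centre': [234.3, 249.1], 'p': 0.65}
gauge_tip {'centre': [299.3, 167.6], 'p': 0.57}
clamp {'centre': [303.1, 235.5], 'p': 0.85}
clamp {'centre': [297.4, 227.1], 'p': 0.33}
sprung_plate {'centre': [293.3, 216.3], 'p': 0.72}
220 97
```

View pics/c5.png

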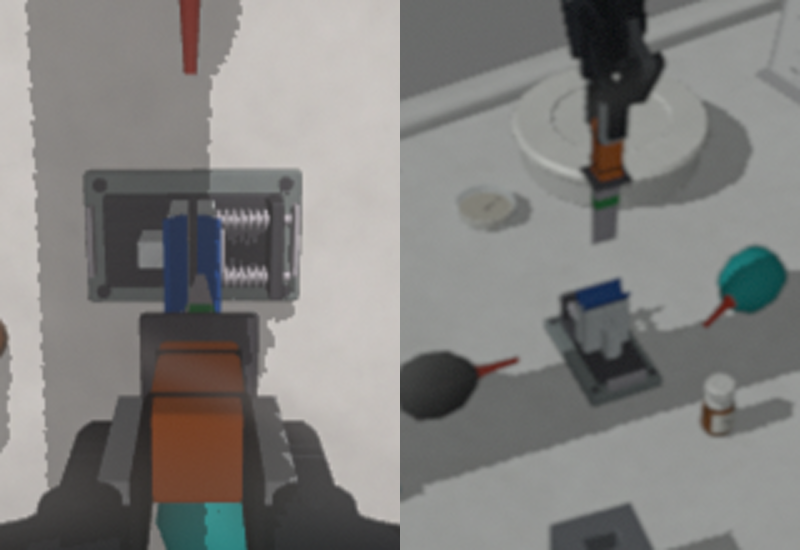

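The wrist crop shows the gap line at about column 276, with the blade at about 279, so the gauge sits roughly 2.5 mm too far toward +y. The yaw is aligned and the side view agrees. I'll correct and lower to just above the mouth.

>>> move_arm:
  motion:
    - [1,0,-0.25,1.5,0,0,0]
    - [1,0,0,1.5,0,0,0]
    - [1,0,0,1.2,0,0,0]
    - [1,0,0,0,0,0,0]
    - [1,0,0,0,0,0,0]

```text
t: 16.45
tcp_pos: [637.9, 117.4, 159.8]
eef_rot: [[-0.99, 0.143, 0.0], [0.143, 0.99, 0.0], [-0.0, 0.0, -1.0]]
contact_force: [-0.8, -0.1, 0.2]
finger_gap: 0.212
grasp_force: 58.9
```

Run:
```python
from ga import *
p=np.array(monitor.sense()['tcp_pos'])
ims=[]
for n in['wrist','side']:
    c=cap(n);print(n,'gap pred',proj(c,(637,117,64)),proj(c,(637,117,76)),'tip',proj(c,p-[0,0,76]))
    k=proj(c,(638,120,90)).astype(int);x=np.clip(k[0]-53,0,450);y=np.clip(k[1]-70,0,200)
    print(x,y);ims.append(cv2.resize(c['color'][y:y+146,x:x+106,::-1],None,fx=3.75,fy=3.75,interpolation=cv2.INTER_CUBIC))
cv2.imwrite('pics/c6.png',np.hstack(ims))
```

```text
16.45 [637.893 117.408 159.77 ] [[-0.99   0.143  0.   ]
 [ 0.143  0.99   0.   ]
 [-0.     0.    -1.   ]] [-0.778 -0.09   0.23 ] 0.21212819722351697 58.86878728866577
wrist gap pred [277.837 206.354] [277.847 209.788] tip [278.479 213.111]
228 144
side gap pred [300.993 218.306] [301.107 213.963] tip [301.446 210.845]
247 137
```

View pics/c6.png

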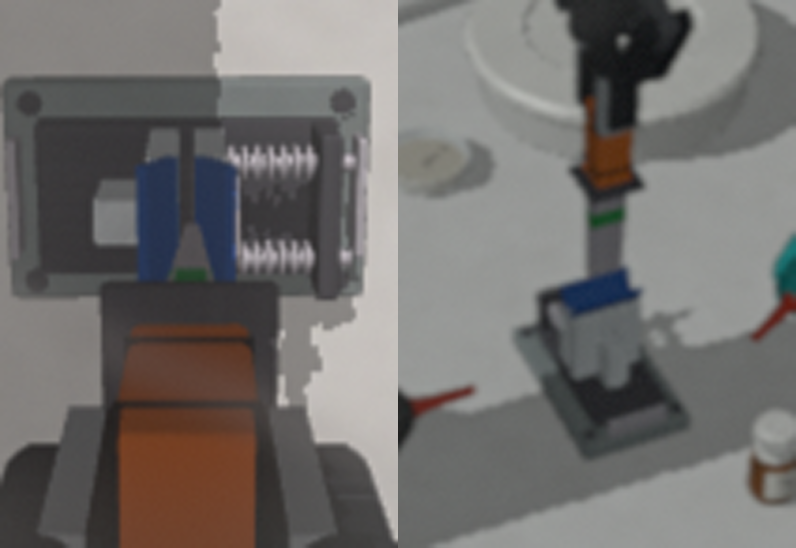

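The blade tip sits over the gap to within about 1 mm, at crop x 191 against 187. The side view shows the blade centred on the plates. Inserting now.

>>> move_arm:
  motion:
    - [1,0,-0.05,0.7,0,0,0]
    - [1,0,0,0.7,0,0,0]
    - [1,0,0,0.6,0,0,0]
    - [1,0,0,0.6,0,0,0]
    - [1,0,0,0.4,0,0,0]
    - [1,0,0,0,0,0,0]
    - [1,0,0,0,0,0,0]

```text
t: 17.42
tcp_pos: [637.3, 116.9, 129.2]
eef_rot: [[-0.99, 0.143, -0.001], [0.143, 0.99, -0.0], [0.001, -0.0, -1.0]]
contact_force: [-0.0, 0.3, -2.4]
finger_gap: 0.211
grasp_force: 58.7
```

>>> move_arm:
  motion:
    - [1,0,0,0.4,0,0,0]
    - [1,0,0,0.4,0,0,0]
    - [1,0,0,0,0,0,0]
    - [1,0,0,0,0,0,0]

```text
t: 17.92
tcp_pos: [638.0, 116.9, 122.0]
eef_rot: [[-0.99, 0.143, 0.001], [0.143, 0.99, -0.0], [-0.001, 0.0, -1.0]]
contact_force: [0.3, -0.7, 1.1]
finger_gap: 0.208
grasp_force: 59.1
```

>>> move_arm:
  motion:
    - [1,0,0,0.3,0,0,0]
    - [1,0,0,0.3,0,0,0]
    - [1,0,0,0.2,0,0,0]
    - [1,0,0,0,0,0,0]
    - [1,0,0,0,0,0,0]

```text
t: 18.55
tcp_pos: [637.7, 116.9, 113.6]
eef_rot: [[-0.99, 0.143, 0.0], [0.143, 0.99, -0.0], [-0.0, 0.0, -1.0]]
contact_force: [0.6, 0.5, 3.6]
finger_gap: 0.212
grasp_force: 59.3
```

Run:
```python
from ga import *
f=[]
ims=[]
for n in['wrist','side']:
    c=cap(n);f.append(monitor.sense()['contact_force']);k=proj(c,(638,117,80)).astype(int);x=np.clip(k[0]-53,0,450);y=np.clip(k[1]-70,0,200)
    print(x,y,[proj(c,(638,117,z)) for z in(76,38)]);ims.append(cv2.resize(c['color'][y:y+146,x:x+106,::-1],None,fx=3.75,fy=3.75,interpolation=cv2.INTER_CUBIC))
cv2.imwrite('pics/c7.png',np.hstack(ims));print(f)
```

```text
18.55 [637.662 116.859 113.594] [[-0.99   0.143  0.   ]
 [ 0.143  0.99  -0.   ]
 [-0.     0.    -1.   ]] [0.627 0.465 3.563] 0.21169224083153299 59.337013363838196
225 159 [array([278.871, 227.87 ]), array([278.693, 213.647])]
248 142 [array([301.523, 213.789]), array([301.16 , 227.327])]
[array([0.203, 0.888, 2.627]), array([-0.037, -0.066,  2.73 ])]
```

View pics/c7.png

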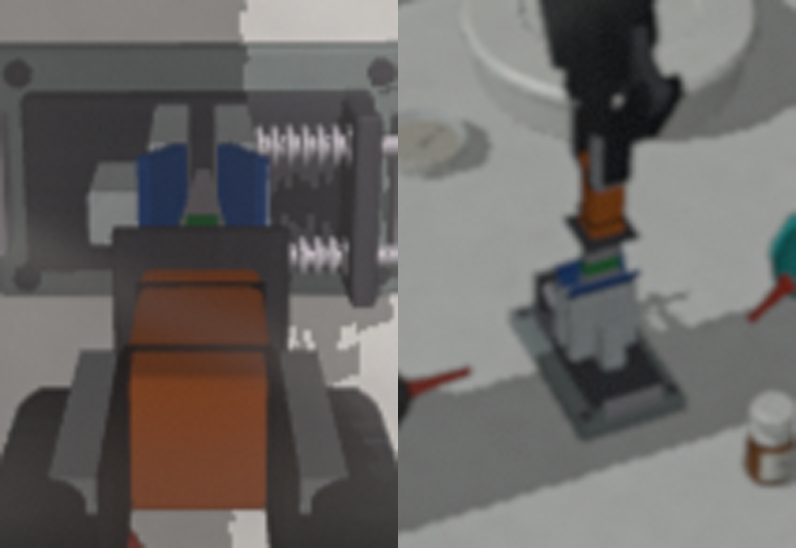

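The green band sits just above the lips and the drag is about 3 N, so it needs about 3.5 mm more.

>>> move_arm:
  motion:
    - [1,0,0,0.15,0,0,0]
    - [1,0,0,0.2,0,0,0]
    - [1,0,0,0,0,0,0]
    - [1,0,0,0,0,0,0]
    - [1,0,0,0,0,0,0]
    - [1,0,0,0,0,0,0]

```text
t: 19.4
tcp_pos: [637.6, 116.9, 110.1]
eef_rot: [[-0.99, 0.143, 0.0], [0.143, 0.99, -0.0], [-0.0, 0.0, -1.0]]
contact_force: [1.0, -0.1, 4.4]
finger_gap: 0.21
grasp_force: 59.4
```

Run:
```python
from ga import *
f=[];ims=[]
for n in['wrist','side']:
    c=cap(n);f.append(monitor.sense()['contact_force']);k=proj(c,(638,117,80)).astype(int);x=k[0]-40;y=k[1]-45
    ims.append(cv2.resize(c['color'][y:y+80,x:x+80,::-1],None,fx=5,fy=5,interpolation=cv2.INTER_CUBIC))
cv2.imwrite('pics/c8.png',np.hstack(ims));print(f)
for d in viewer.look_for('top','blower')[:0]:pass
```

```text
19.4 [637.618 116.869 110.101] [[-0.99   0.143  0.   ]
 [ 0.143  0.99  -0.   ]
 [-0.     0.    -1.   ]] [ 0.963 -0.059  4.415] 0.21008064548031036 59.43368196487427
[array([1.236, 1.406, 3.566]), array([0.827, 0.358, 4.43 ])]
```

View pics/c8.png

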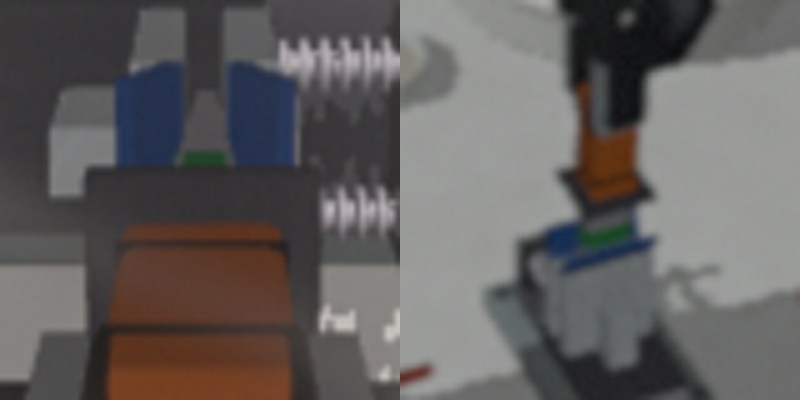

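The green band is level with the plates' upper edges, the drag is about 4.4 N and the side force is negligible. Handing in.

```bash
python3 -c "
from cell import manip
print(manip.job_done())"
```

```text
the job is handed in; nothing more can be done
None
```

I handed the job in: the blower was aimed at the gap, held still and set back down, and the gauge is still gripped in the gap with the plates' upper edges at the green band and about 4.4 N of drag; no verdict was returned.

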